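# Push a row of stain bottles home in the storage bay and shut the gate

### The arm

A 6-joint arm with a two-finger parallel gripper is mounted at the origin on the work surface. World frame = base frame: x ahead of the robot, y to its left, z up, the work surface at z = 0. Lengths are in m, angles in rad, forces in N, time in s.
With the tool pointing down it reaches from about 0.35 to 0.775 m from the base axis. Payload 7.3 kg.
Tool frame: the origin (TCP) lies at the very end of the fingers, on their centre line; the grasp point (between the pads) lies 19 mm behind it; z points along the fingers, y is the direction in which the jaws open and shut (so a half turn about z gives the same grasp; the last joint's range is limited). The gripper opens to 92 mm and grips with 3 to 60 N. Pads are 19 mm wide; open, the fingers measure 130 mm over their backs; the gripper's body (75 mm by 190 mm) begins 47 mm behind the grasp point.
Start: joints at [1.073, 0.342, 1.524, -0, 1.275, -0.146], TCP at [0.181, 0.493, 0.227] pointing down, gripper open.
Joint ranges: [-2.53, 2.53], [-0.77, 2.02], [0.04, 2.7], [-1, 4.14], [0.28, 2.66], [-3.11, 3.11]. Speed limits (rad/s): [2.57, 2.57, 3.14, 3.14, 3.14, 3.14].

### API

Orientations are given as [roll, pitch, yaw] about the fixed x, y, z axes, in that order (R = Rz(yaw) Ry(pitch) Rx(roll)).
In Python, from cell import robot gives the robot as it stands.
- The arm moves only by the tool apply_moves, never from a script. Its argument "plan" is a list of rows, each an object of numbers: "tx", "ty", "tz": the shift along the tool's x, y, z in m; "yaw": the turn about the tool's z in rad; "grip": the opening, from -1 (shut) to 1 (fully open), so that 0 is half open. In form: [{"tx": .., "ty": .., "tz": .., "yaw": .., "grip": ..}, ...]. A call has 1 to 8 rows; each row is the pose to reach, as a shift and turn from the pose commanded when the call began, along the tool's axes at that moment; what a row does not reach only later rows make up. A row lasts 1/8 s, in which the tool goes at most 62.5 mm and 10.7 degrees, less where a joint would pass 70% of its speed; a pose out of reach is approached as far as the arm can. A call with a gripper value outside its range is refused whole. The fingers move at their own pace and stop on an object; "force" is the grip in N (left out, the last holds). Time passes only in rows, so rows that repeat a pose let the fingers close. It gives the time, the measured TCP pose, the force and the opening at its end, in the units of the state.
- robot.observe(): the state, without advancing time (a new reading comes with each control period).
- robot.read_camera(name): name is "scene" or "top" or "wrist"; returns (picture, depth): 420x560x3 uint8, red, green, blue; 420x560 float32, m along the optical axis (not along the pixel's ray), 0 where there is no reading.
- robot.get_calibration(name): a dict with "camera_matrix" (3x3 intrinsics, pixels), "R" (3x3) and "t" (3): a world point X has camera coordinates R X + t. Camera axes: x right, y down, z forward; pixel columns grow to the right and rows downward; lengths in m; the calibration is good to about 2 mm. A picture is of the moment at which its call begins: read the wrist's pose just before it. get_calibration takes no time and is no camera call; for the wrist camera it gives the pose at the moment of the call.
- robot.hand_in(): hands the job in, once; it reports no verdict.
Trained networks look in the newest picture that a camera, given by its name, has taken for a name from the list of things; names that differ only in an ending like _2 or _b are one class to them, and where a whole thing is asked for, a point or a joint stands for the part that bears it (a point fixed in the world has none). Each returns a list of dicts, best first, with "confidence" (0 to 1); they miss things now and then, are a little off and sometimes report something else, mostly with a low value. They report only what shows in the picture. A call takes as long as a camera call.
- robot.outline_of(label, camera): "region" (420x560 bool, what is visible of it) and "pixel" ([row, column] in pixels, amid what is visible of it).
- robot.tip_of(label, camera): "pixel" ([row, column] in pixels: a listed point, or the origin of a listed thing).
The state is a dict: "time": time; "qpos": joint angles; "qvel": joint speeds; "joint_efforts": joint torques, N m; "tool_pos": TCP position; "tool_rot": TCP orientation; "contact_force": force on the tool from outside, world axes, zero at the start; "torque": the same for the moment, N m; "opening": finger opening in m.
Only numpy, scipy, OpenCV 4.12 (cv2) and the standard library are available. Lean on these libraries where they do the work, as an engineer would, in place of code of your own. Each camera call takes 0.05 s, during which the arm holds its last target.

### The job

Push the row of four square amber bottles along the bench into the storage bay as one block, without lifting or tipping any or letting the row buckle, until the closed-up row is snug against the rubber pad at the far end; keep pressing it there lightly for about a second, gently because it is glass. Then swing the gate bar fully shut across the mouth behind the last bottle, let go and leave everything else on the bench where it is.

Things in the scene. Friction and masses are not known exactly. Their poses are not given: they have to be found in the camera images.
- bay: fixed bay: two straight guide rails (14 mm high, 10 wide, 260 long, 53 apart inside), no floor: things slide on the bench; rails flare to 84 mm in the 47 mm before the mouth. Origin: bench level, mid-channel at the mouth, where the straight rails begin. +y runs along the channel to the end stop; z up. Gate post (38 mm high) at x = +62 mm; rest for the gate's tip (18 mm high) at x = -43 mm.
- endstop: grey block 71 mm wide, 46 high, fixed at the channel's end. Origin: bench level, centre of its face to the mouth, 231 mm from it; axes as the bay's. A clamped 36 mm square rubber pad (centre 25 mm high) stands out of this face towards the mouth; its own face is 10 to 40 mm out. How far is set anew each time and not reported: feel for it (or look). The rubber gives 1 mm per 5 N.
- bottle1: square amber glass bottle, body 46 x 46 x 50 mm, round 32 mm cap up to 68 mm, about 0.12 kg (varies). Origin: centre of its underside; sides along x and y, z up. The leading bottle of the row, nearest the mouth of the bay, its front 45 to 75 mm before the mouth.
- bottle2: square amber glass bottle, body 46 x 46 x 50 mm, round 32 mm cap up to 68 mm, about 0.12 kg (varies). Origin: centre of its underside; sides along x and y, z up. Second in the row. The row stands in line with the channel, 2 to 6 mm apart, each a few mm and degrees out of line.
- bottle3: square amber glass bottle, body 46 x 46 x 50 mm, round 32 mm cap up to 68 mm, about 0.12 kg (varies). Origin: centre of its underside; sides along x and y, z up. Third in the row. Closed up, the four make a row 184 mm long.
- bottle4: square amber glass bottle, body 46 x 46 x 50 mm, round 32 mm cap up to 68 mm, about 0.12 kg (varies). Origin: centre of its underside; sides along x and y, z up. Last in the row, farthest from the bay: the one to push on. Sliding all four takes about 1.5 to 5 N. The glass stands a push of 20 N; more counts as broken.
- gate (a joint): angle a of the steel gate bar on its upright hinge, rad: 0 = shut across the mouth (hard stop), grows as it opens; starts at 1.6 to 2.0. Bar 100 mm long, 10 thick, 18 to 36 mm above the bench; from hinge to tip it points along (-cos a, -sin a) in the bay's x, y. Light friction (about 1 N at 70 mm radius); stays where left. Shut, its inner face is 1 mm outside the mouth.
- gate_hinge (a point): point on the gate's hinge axis, at the bar's mid-height (27 mm above the bench), 62 mm to the bay's +x and 6 mm outside the mouth.
- gate_tip (a point): free end of the gate bar on its centre line, at mid-height, 100 mm from the hinge.
- beaker: bystander: empty glass beaker, 72 mm diameter, 85 mm high, standing on the robot's side of the bay; origin at the centre of its underside.
- dish: bystander: closed flat round dish, 84 mm diameter, 16 mm high; origin at the centre of its underside.
- pen: bystander: pen lying on the bench, 120 mm long, 10 mm thick, along its y axis; origin below its middle.
- dropper: bystander: small round bottle, 34 mm diameter, 75 mm high, beside the rails on the far side; origin at the centre of its underside.
- bulb: bystander: onion bulb, 44 mm diameter, 50 mm high; origin at the centre of its underside.
- slidebox: bystander: flat box for slides, 80 x 102 x 32 mm; origin at the centre of its underside.

How it is judged:
On the way, in this order (a step that is already met when the one before it is completed fails the run):
1. the whole closed-up row is in the bay and pressed against the pad with at least 1.5 N (x of bottle1 in the frame of bay between -0.006 and 0.006 m and x of bottle2 in the frame of bay between -0.006 and 0.006 m and x of bottle3 in the frame of bay between -0.006 and 0.006 m and x of bottle4 in the frame of bay between -0.006 and 0.006 m and distance between bottle1 and bottle2 below 0.0485 m and distance between bottle2 and bottle3 below 0.0485 m and distance between bottle3 and bottle4 below 0.0485 m and y of bottle1 in the frame of bay above 0.16 m and y of bottle4 in the frame of bay above 0.022 m and angle between each of bottle1, bottle2, bottle3, bottle4's own z axis and vertical below 0.1 rad and contact force between bottle1 and endstop above 1.5 N), for 0.3 s.
2. the gate is shut behind the row (value of joint gate below 0.08 rad), for 0.2 s.
At the end, for the whole second after the job is handed in: All four bottles upright and at rest on the bench between the rails (within 6 mm of the middle line), closed up (centres under 48.5 mm apart), the whole row inside the mouth (first centre over 160 mm, last over 22 mm past it) as pressed against the pad; gate shut within 0.08 rad (x of bottle1 in the frame of bay between -0.006 and 0.006 m and x of bottle2 in the frame of bay between -0.006 and 0.006 m and x of bottle3 in the frame of bay between -0.006 and 0.006 m and x of bottle4 in the frame of bay between -0.006 and 0.006 m and distance between bottle1 and bottle2 below 0.0485 m and distance between bottle2 and bottle3 below 0.0485 m and distance between bottle3 and bottle4 below 0.0485 m and y of bottle1 in the frame of bay above 0.16 m and y of bottle4 in the frame of bay above 0.022 m and angle between each of bottle1, bottle2, bottle3, bottle4's own z axis and vertical below 0.1 rad and value of joint gate below 0.08 rad and linear speed of each of bottle1, bottle2, bottle3, bottle4 below 0.01 m/s and height (world z) of each of bottle1, bottle2, bottle3, bottle4 below 0.005 m); the robot touches nothing.
It fails at once if a bottle is tipped or lifted (angle between any of bottle1, bottle2, bottle3, bottle4's own z axis and vertical above 0.35 rad or height (world z) of any of bottle1, bottle2, bottle3, bottle4 above 0.015 m).
It fails at once if the row buckles or splays: a bottle gets more than 20 mm off the channel's middle line (x of any of bottle1, bottle2, bottle3, bottle4 in the frame of bay above 0.02 m or x of any of bottle1, bottle2, bottle3, bottle4 in the frame of bay below -0.02 m).
It fails at once if the glass is pressed with more than 20 N, at the stop or by the robot (contact force between bottle1 and endstop above 20 N or contact force between any of bottle1, bottle2, bottle3, bottle4 and the arm above 20 N or contact force between any of bottle1, bottle2, bottle3, bottle4 and the fingers above 20 N).
It fails at once if a bystander is moved more than 15 mm (distance of any of beaker, dish, pen, dropper, bulb, slidebox from where it was at the start of the episode above 0.015 m).
It also fails if it takes over 67 s, if anything falls off the work surface, if the arm or the gripper's body presses on something with over 40 N, if the wrist force passes 120 N, or if a joint passes its speed limit or range.

## Working session

There is one attempt and no reset: what is moved stays moved. The work goes in short steps, Python scripts to look and compute and a tool call to move; the robot and the scene stay as the last step left them, time stands still between calls to the robot, and variables do not carry over. Pictures are saved under pics/ and viewed, and the job is handed in when it is done.

Besides the shell and the picture viewer there is one more tool, called after "Request:" as name(argument=value, ...), one argument or row to a line, values as JSON. apply_moves: Moves the arm, as the interface text tells. Its arguments: {"type":"object","properties":{"plan":{"type":"array","items":{"type":"object","properties":{"tx":{"type":"number"},"ty":{"type":"number"},"tz":{"type":"number"},"yaw":{"type":"number"},"grip":{"type":"number"}}}},"force":{"type":"number"}},"required":["plan"]}

```bash
ls; mkdir -p pics
python3 - <<'E'
from cell import robot
import cv2
s=robot.observe();print(s)
for n in ("top","scene"):
    p,d=robot.read_camera(n);cv2.imwrite(f"pics/{n}0.png",p[:,:,::-1]);c=robot.get_calibration(n);print(n,c)
E
```

```text
pics
{'time': 0.0, 'qpos': array([ 1.07300441e+00,  3.42730151e-01,  1.52500978e+00,  3.04347519e-06,
        1.27537426e+00, -1.46015211e-01]), 'qvel': array([ 0.00052211,  0.00038479,  0.00022751, -0.00031298,  0.00063403,
        0.00052103]), 'joint_efforts': array([ 3.42986618e-05, -4.31252110e+01, -2.44215310e+01,  7.17959111e-02,
        5.61997353e-02, -1.65405140e-04]), 'tool_pos': array([0.18069172, 0.49250331, 0.22604362]), 'tool_rot': array([-3.14008774e+00, -2.24257456e-04,  2.78981489e+00]), 'contact_force': array([-0.66375459, -0.19541355,  0.77035559]), 'torque': array([ 0.02281064, -0.00243437, -0.00997524]), 'opening': 0.09207710271437337}
top {'camera_matrix': array([[484.2325419 ,   0.        , 281.12099588],
       [  0.        , 484.2325419 , 209.42121441],
       [  0.        ,   0.        ,   1.        ]]), 'R': array([[ 0.02494443, -0.99935354,  0.02588971],
       [-0.9963265 , -0.02697446, -0.08127656],
       [ 0.08192238, -0.02376721, -0.99635528]]), 't': array([0.00882915, 0.52927745, 0.84092006])}
scene {'camera_matrix': array([[502.86729827,   0.        , 276.43326615],
       [  0.        , 502.86729827, 204.98343995],
       [  0.        ,   0.        ,   1.        ]]), 'R': array([[-0.17683512,  0.98412667, -0.01496797],
       [ 0.58942006,  0.09370772, -0.80237326],
       [-0.78823431, -0.15071019, -0.59663482]]), 't': array([ 0.03845586, -0.27540753,  1.50659149])}
```

View pics/top0.png

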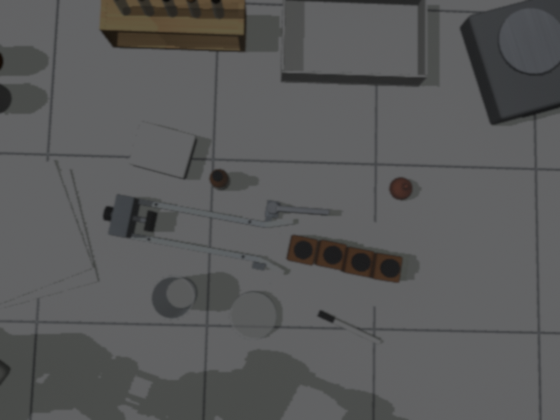

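View pics/scene0.png

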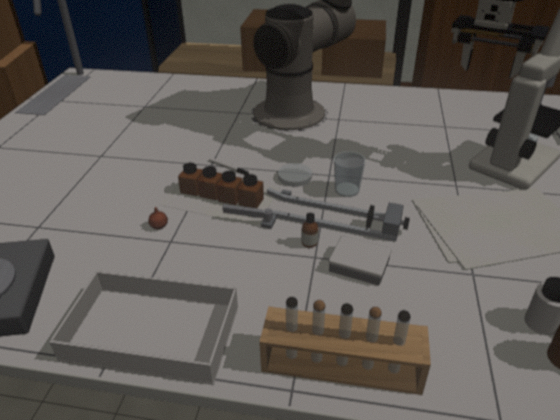

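```bash
cat > h.py <<'E'
from cell import robot
import cv2, numpy as np
def world(px,cam,z,c=None):
    """px [row,col] on plane z"""
    c=c or robot.get_calibration(cam);K=c["camera_matrix"];R=c["R"];t=c["t"]
    o=-R.T@t; d=R.T@np.linalg.inv(K)@np.array([px[1],px[0],1.]); return o+d*(z-o[2])/d[2]
def proj(X,cam,c=None):
    c=c or robot.get_calibration(cam);p=c["camera_matrix"]@(c["R"]@np.asarray(X)+c["t"]);return p[:2]/p[2]
def cloud(d,cam,c=None):
    c=c or robot.get_calibration(cam);K=c["camera_matrix"];v,u=np.mgrid[:420,:560]
    P=np.stack([(u-K[0,2])/K[0,0]*d,(v-K[1,2])/K[1,1]*d,d],-1)
    return (P-c["t"])@c["R"]
def bright(p,g=.5): return (255*(p/255.)**g).astype(np.uint8)
E
python3 - <<'E'
from h import *
p,d=robot.read_camera("top");np.savez("top0.npz",p=p,d=d)
P=cloud(d,"top")
crop=bright(p)[100:360,90:420];cv2.imwrite("pics/top0c.png",cv2.resize(crop,None,fx=2.3,fy=2.3,interpolation=cv2.INTER_CUBIC)[:,:,::-1])
for n in ["bottle1","endstop","bay","gate","beaker","dish","pen","dropper","bulb","slidebox"]:
    for o in robot.outline_of(n,"top")[:5]:
        m=o["region"];q=P[m&(d>0)]
        print(n,round(o["confidence"],2),np.round(o["pixel"]),m.sum(),"med",np.round(np.median(q,0),3),"z95",np.round(np.percentile(q[:,2],95),3))
for n in ["bay","endstop","gate_hinge","gate_tip","bottle1"]:
    zz={"gate_hinge":.027,"gate_tip":.027}.get(n,0)
    for o in robot.tip_of(n,"top")[:4]: print("tip",n,round(o["confidence"],2),o["pixel"],np.round(world(o["pixel"],"top",zz),4))
E
```

```text
bottle1 0.75 [251. 332.] 747 med [ 0.452 -0.062  0.05 ] z95 0.069
bottle1 0.64 [268. 383.] 799 med [ 0.432 -0.158  0.05 ] z95 0.069
bottle1 0.59 [246. 300.] 741 med [ 0.458 -0.013  0.05 ] z95 0.069
bottle1 0.58 [265. 359.] 754 med [ 0.44  -0.109  0.051] z95 0.069
endstop 0.55 [217. 125.] 1431 med [0.508 0.289 0.044] z95 0.047
endstop 0.22 [150. 161.] 2704 med [0.628 0.234 0.031] z95 0.034
bay 0.71 [212. 179.] 3758 med [0.507 0.213 0.016] z95 0.047
gate 0.58 [207. 295.] 382 med [ 0.527 -0.008  0.035] z95 0.038
beaker 0.69 [294. 175.] 1679 med [0.372 0.206 0.03 ] z95 0.085
beaker 0.44 [179. 221.] 339 med [0.575 0.129 0.05 ] z95 0.075
dish 0.74 [210. 180.] 3855 med [0.507 0.204 0.016] z95 0.047
dish 0.59 [317. 255.] 1855 med [0.342 0.067 0.016] z95 0.018
pen 0.66 [328. 351.] 373 med [ 0.323 -0.104  0.009] z95 0.012
dropper 0.68 [180. 222.] 356 med [0.575 0.129 0.05 ] z95 0.075
bulb 0.83 [186. 400.] 450 med [ 0.572 -0.189  0.029] z95 0.04
slidebox 0.7 [313. 251.] 1826 med [0.342 0.067 0.016] z95 0.018
slidebox 0.68 [149. 159.] 2697 med [0.628 0.234 0.031] z95 0.034
slidebox 0.47 [178. 222.] 336 med [0.575 0.13  0.05 ] z95 0.075
slidebox 0.41 [267. 384.] 786 med [ 0.432 -0.157  0.051] z95 0.069
tip endstop 0.71 [215.8, 136.5] [0.512  0.2834 0.    ]
tip gate_hinge 0.91 [211.0, 273.5] [0.5252 0.0361 0.027 ]
tip gate_tip 0.59 [209.7, 329.2] [ 0.5302 -0.0626  0.027 ]
tip bottle1 0.96 [260.2, 357.9] [ 0.4419 -0.1198  0.    ]
tip bottle1 0.85 [263.1, 377.2] [ 0.4375 -0.1551  0.    ]
tip bottle1 0.76 [252.9, 329.5] [ 0.4538 -0.0678  0.    ]
tip bottle1 0.62 [246.9, 298.9] [ 0.4633 -0.0119  0.    ]
```

View pics/top0c.png

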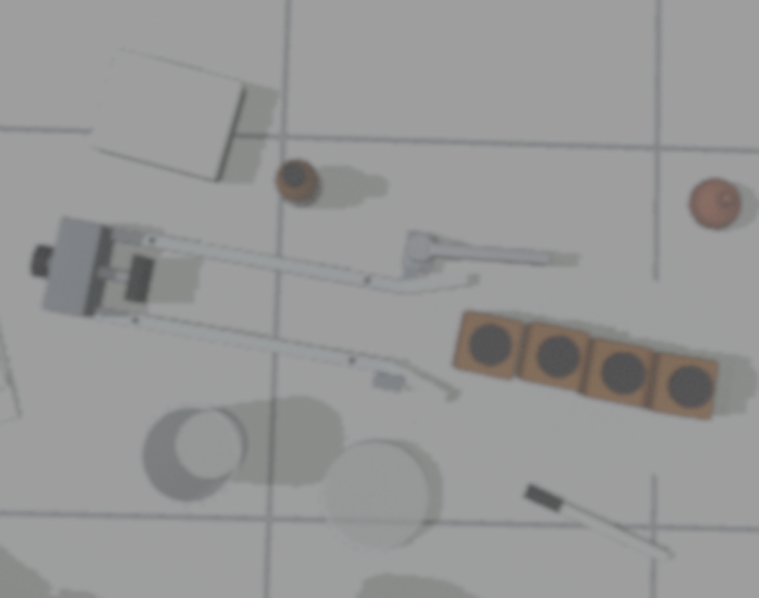

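Run:
```python
from h import *
Z=np.load("top0.npz");p,d=Z["p"],Z["d"];P=cloud(d,"top")
hg=P[...,2]
x,y=P[...,0],P[...,1]
m0=(d>0)&(hg>-.01)&(hg<.006)
print("bench z",np.median(hg[m0&(y>-.3)&(y<.3)&(x>.3)]))
print("rail height noise",np.percentile(hg[200:260,150:250],[5,50,95]))
m=(hg>.009)&(hg<.019)&(y>.06)&(y<.25)&(x>.42)&(x<.56)
q=P[m][:,:2]
# two lines common direction
ang=-0.17
for it in range(10):
    ux=np.array([np.cos(ang),np.sin(ang)]);uy=np.array([-np.sin(ang),np.cos(ang)])
    a=q@ux;b=q@uy
    mid=(np.percentile(a,2)+np.percentile(a,98))/2
    s=[]
    up=a>mid
    k=[np.polyfit(b[g],a[g],1) for g in (up,~up)]
    sl=np.mean([kk[0] for kk in k]); ang-=np.arctan(sl) 
    if it==0: print(k)
print("ang",ang,"rail centres",np.median(a[up]),np.median(a[~up]),(up).sum(),(~up).sum(), "sl",k)
```

```text
bench z -0.00018260161312425027
rail height noise [-0.00264819  0.00016336  0.01515002]
[array([-0.02540043,  0.49033729]), array([0.01491367, 0.41855089])]
ang -0.16344201942605635 rail centres 0.4861136369397806 0.42331089111678866 626 653 sl [array([-0.02015892,  0.49053505]), array([0.02015892, 0.41885221])]
```

Run:
```python
from h import *
Z=np.load("top0.npz");p,d=Z["p"],Z["d"];P=cloud(d,"top")
hg=P[...,2];x,y=P[...,0],P[...,1]
ang=-.163
ux=np.array([np.cos(ang),np.sin(ang)]);uy=np.array([-np.sin(ang),np.cos(ang)])
M=np.array([.465,.052])
A=(P[...,:2]-M)@ux;B=(P[...,:2]-M)@uy
m=(hg>.010)&(hg<.019)
for s in (1,-1):
  g=m&(abs(A*s-.0315)<.012)
  c=[]
  for b0 in np.arange(-.05,.24,.02):
    k=g&(B>=b0)&(B<b0+.02)
    if k.sum()>5:
      a=A[k];c.append((b0+.01,np.median(a)));print(s,round(b0+.01,3),k.sum(),np.round([a.min(),np.median(a),a.mean(),a.max()],4))
  c=np.array(c);kk=(c[:,0]>.015)&(c[:,0]<.2);f=np.polyfit(c[kk,0],c[kk,1],1);print("fit",f)
# endstop face & pad
k=(hg>.040)&(hg<.05)&(abs(A)<.03)&(B>.1)
print("endstop top B",np.percentile(B[k],[1,3,50,97]))
# profile in mid lane
for b0 in np.arange(.16,.25,.004):
  k=(abs(A)<.012)&(B>=b0)&(B<b0+.004)
  if k.sum(): print(round(b0,3),np.round(np.percentile(hg[k],[10,50,90]),4),end=' ; ')
# bottles
cap=(hg>.062)&(hg<.075)&(abs(A)<.05)&(B<0)&(B>-.35)
n,l,st,ce=cv2.connectedComponentsWithStats(cap.astype(np.uint8))
print()
for i in range(1,n):
  if st[i,4]>30: q=P[l==i];c,_r=cv2.minEnclosingCircle((q[:,:2]*1000).astype(np.float32));print(st[i,4],"cap",np.round([A[l==i].mean(),B[l==i].mean()],4),_r)
body=(hg>.044)&(hg<.056)&(abs(A)<.05)&(B<0)&(B>-.35)
print("row B range",np.percentile(B[body],[1,99]))
g=(hg>.028)&(hg<.043)&(A>.035)&(A<.09)&(B<.04)&(B>-.15)
q=np.c_[A[g],B[g]];print("gate",q.min(0),q.max(0));bar=q[(q[:,1]<-.02)];print(cv2.fitLine(bar.astype(np.float32),cv2.DIST_L2,0,.01,.01).ravel())
```

```text
1 -0.02 26 [0.0364 0.0409 0.0407 0.0432]
1 -0.0 62 [0.0317 0.0379 0.0378 0.0432]
1 0.02 63 [0.0316 0.0364 0.0365 0.0416]
1 0.04 63 [0.0316 0.0365 0.0364 0.0415]
1 0.06 61 [0.0314 0.0363 0.0363 0.0412]
1 0.08 64 [0.0313 0.0361 0.0362 0.0412]
1 0.1 63 [0.031 0.036 0.036 0.041]
1 0.12 65 [0.0309 0.0357 0.0358 0.0408]
1 0.14 62 [0.0309 0.0358 0.0358 0.0408]
1 0.16 64 [0.0306 0.0356 0.0356 0.0405]
1 0.18 62 [0.0307 0.0355 0.0356 0.0407]
1 0.2 66 [0.0203 0.0353 0.0351 0.0404]
1 0.22 62 [0.0306 0.0356 0.0354 0.0403]
1 0.24 25 [0.0205 0.0339 0.0327 0.0404]
fit [-0.00627216  0.03661761]
-1 -0.04 44 [-0.0434 -0.0386 -0.0384 -0.0322]
-1 -0.02 67 [-0.0415 -0.0337 -0.0337 -0.0265]
-1 -0.0 112 [-0.043  -0.0312 -0.0318 -0.0214]
-1 0.02 72 [-0.042  -0.0272 -0.0277 -0.0214]
-1 0.04 63 [-0.0313 -0.0266 -0.0265 -0.0215]
-1 0.06 61 [-0.0314 -0.0265 -0.0265 -0.0217]
-1 0.08 64 [-0.0317 -0.0269 -0.0267 -0.0218]
-1 0.1 64 [-0.0318 -0.0269 -0.0269 -0.022 ]
-1 0.12 58 [-0.0317 -0.027  -0.0269 -0.0221]
-1 0.14 64 [-0.032  -0.027  -0.0271 -0.0221]
-1 0.16 64 [-0.0322 -0.0272 -0.0272 -0.0222]
-1 0.18 62 [-0.032
[... 623 characters left out ...]
 [0.0403 0.042  0.0446] ; 0.208 [0.0272 0.0292 0.0301] ; 0.212 [0.0273 0.0288 0.0302] ; 0.216 [-0.0012  0.026   0.0302] ; 0.22 [-0.0017  0.0024  0.0298] ; 0.224 [-0.0022  0.0023  0.029 ] ; 0.228 [-0.0014  0.0009  0.0289] ; 0.232 [0.0049 0.0337 0.0458] ; 0.236 [0.0443 0.0455 0.0472] ; 0.24 [0.0436 0.0458 0.0479] ; 0.244 [0.0437 0.0454 0.0471] ; 0.248 [0.044  0.0458 0.047 ] ; 
274 cap [ 0.0046 -0.0671] 15.870238304138184
278 cap [ 0.0054 -0.1178] 15.654252052307129
286 cap [ 0.0026 -0.1668] 16.028690338134766
286 cap [ 0.0018 -0.2168] 15.988057136535645
row B range [-0.23866206 -0.04550485]
gate [ 0.05744237 -0.10252656] [0.08295288 0.00655056]
[ 0.11544496 -0.99331385  0.07356073 -0.06099436]
```

Request:
apply_moves(
  plan=[
    {"tx": -0.05,"ty": -0.035,"tz": 0,"yaw": 0.17,"grip": -1},
    {"tx": -0.1,"ty": -0.07,"tz": 0,"yaw": 0.34,"grip": -1},
    {"tx": -0.15,"ty": -0.105,"tz": 0,"yaw": 0.51,"grip": -1},
    {"tx": -0.2,"ty": -0.14,"tz": 0,"yaw": 0.68,"grip": -1},
    {"tx": -0.25,"ty": -0.175,"tz": 0,"yaw": 0.85,"grip": -1},
    {"tx": -0.3,"ty": -0.21,"tz": 0,"yaw": 1.02,"grip": -1},
    {"tx": -0.35,"ty": -0.245,"tz": 0,"yaw": 1.19,"grip": -1},
    {"tx": -0.39,"ty": -0.276,"tz": 0,"yaw": 1.36,"grip": -1},
  ],
  force=10,
)

```text
time: 1.9
tool_pos: [0.4531, 0.0973, 0.2269]
tool_rot: [3.141, -0.0, 1.423]
contact_force: [0.8, 1.2, 0.0]
opening: 0.0164
```

Request:
apply_moves(
  plan=[
    {"tx": -0.055,"ty": 0.003,"tz": 0,"yaw": 0.005,"grip": -1},
    {"tx": -0.11,"ty": 0.006,"tz": 0,"yaw": 0.01,"grip": -1},
    {"tx": -0.165,"ty": 0.009,"tz": 0,"yaw": 0.018,"grip": -1},
    {"tx": -0.22,"ty": 0.012,"tz": 0,"yaw": 0.018,"grip": -1},
    {"tx": -0.275,"ty": 0.016,"tz": 0,"yaw": 0.018,"grip": -1},
    {"tx": -0.325,"ty": 0.016,"tz": 0,"yaw": 0.018,"grip": -1},
    {"tx": -0.325,"ty": 0.016,"tz": 0.05,"yaw": 0.018,"grip": -1},
    {"tx": -0.325,"ty": 0.016,"tz": 0.05,"yaw": 0.018,"grip": -1},
  ],
)

```text
time: 2.9
tool_pos: [0.42, -0.2237, 0.1742]
tool_rot: [-3.135, -0.004, 1.41]
contact_force: [0.4, 0.9, -0.4]
opening: 0.0009
```

```bash
cat >> h.py <<'E'
ANG=-.1584;O=np.array([.4704,.0542]);UX=np.array([np.cos(ANG),np.sin(ANG)]);UY=np.array([-np.sin(ANG),np.cos(ANG)])
def bay(X): X=np.asarray(X)[...,:2]-O; return np.stack([X@UX,X@UY],-1)
def rd():
    s=robot.observe();print("t",round(s["time"],2),"bay",np.round(bay(s["tool_pos"]),4),"z",round(s["tool_pos"][2],4),"rot",np.round(s["tool_rot"],3),"F bay",np.round([s["contact_force"][:2]@UX,s["contact_force"][:2]@UY,s["contact_force"][2]],2),"open",s["opening"])
E
python3 - <<'E'
from h import *
rd()
p,d=robot.read_camera("top");P=cloud(d,"top");hg=P[...,2];b=bay(P);A,B=b[...,0],b[...,1]
cap=(hg>.062)&(hg<.075)&(abs(A)<.05)&(B<0)&(B>-.35)
n,l,st,ce=cv2.connectedComponentsWithStats(cap.astype(np.uint8))
for i in range(1,n):
  if st[i,4]>30: print(st[i,4],"cap",np.round([A[l==i].mean(),B[l==i].mean()],4))
cv2.imwrite("pics/top1.png",cv2.resize(bright(p)[100:360,90:490],None,fx=2,fy=2)[:,:,::-1])
E
```

```text
t 2.9 bay [-0.0059 -0.2824] z 0.1742 rot [-3.135 -0.004  1.41 ] F bay [ 0.24  0.93 -0.43] open 0.0008663635158346731
275 cap [-0.0007 -0.0703]
278 cap [-0.     -0.1209]
284 cap [-0.0033 -0.1699]
284 cap [-0.0041 -0.2199]
```

View pics/top1.png

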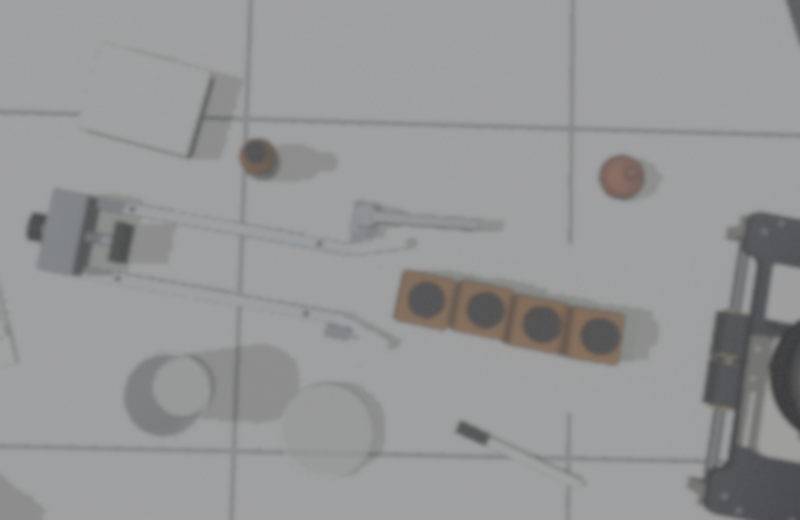

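Request:
apply_moves(
  plan=[
    {"tx": 0,"ty": 0.002,"tz": 0.04,"yaw": 0,"grip": -1},
    {"tx": 0,"ty": 0.004,"tz": 0.08,"yaw": 0,"grip": -1},
    {"tx": 0,"ty": 0.004,"tz": 0.12,"yaw": 0,"grip": -1},
    {"tx": 0,"ty": 0.004,"tz": 0.145,"yaw": 0,"grip": -1},
    {"tx": 0,"ty": 0.004,"tz": 0.152,"yaw": 0,"grip": -1},
    {"tx": 0,"ty": 0.004,"tz": 0.152,"yaw": 0,"grip": -1},
    {"tx": 0,"ty": 0.004,"tz": 0.152,"yaw": 0,"grip": -1},
  ],
)

```text
time: 3.82
tool_pos: [0.4271, -0.2258, 0.0262]
tool_rot: [3.139, 0.001, 1.412]
contact_force: [-0.2, -0.6, -0.6]
opening: 0.0006
```

```bash
python3 -c "
from h import *
rd()"
```

```text
t 3.83 bay [ 0.0014 -0.2833] z 0.0262 rot [3.139e+00 1.000e-03 1.412e+00] F bay [-0.1  -0.64 -0.62] open 0.0005553687319458853
```

Request:
apply_moves(
  plan=[
    {"tx": 0.01,"ty": -0.004,"tz": 0},
    {"tx": 0.02,"ty": -0.004,"tz": 0},
    {"tx": 0.026,"ty": -0.004,"tz": 0},
    {"tx": 0.03,"ty": -0.004,"tz": 0},
    {"tx": 0.034,"ty": -0.004,"tz": 0},
    {"tx": 0.038,"ty": -0.004,"tz": 0},
    {"tx": 0.042,"ty": -0.004,"tz": 0},
    {"tx": 0.046,"ty": -0.004,"tz": 0},
  ],
)

```text
schema error: expected keys tx, ty, tz, yaw, grip
```

```bash
cat >> h.py <<'E'
def caps(save=None):
    p,d=robot.read_camera("top");P=cloud(d,"top");hg=P[...,2];b=bay(P);A,B=b[...,0],b[...,1]
    cap=(hg>.06)&(hg<.075)&(abs(A)<.05)&(B<.2)&(B>-.35)
    n,l,st,ce=cv2.connectedComponentsWithStats(cap.astype(np.uint8))
    for i in range(1,n):
      if st[i,4]>30: print(st[i,4],"cap",np.round([A[l==i].mean(),B[l==i].mean()],4))
    if save: cv2.imwrite("pics/"+save,cv2.resize(bright(p)[100:360,90:490],None,fx=2,fy=2)[:,:,::-1])
    return p,d,A,B,hg
E
python3 -c "
from h import *
rd();caps('top2.png')"
```

```text
t 3.83 bay [ 0.0014 -0.2833] z 0.0262 rot [3.139e+00 1.000e-03 1.412e+00] F bay [-0.1  -0.64 -0.62] open 0.0005553687319458853
275 cap [-0.0008 -0.0701]
283 cap [-1.000e-04 -1.208e-01]
288 cap [-0.0032 -0.1697]
291 cap [-0.0042 -0.2197]
```

View pics/top2.png

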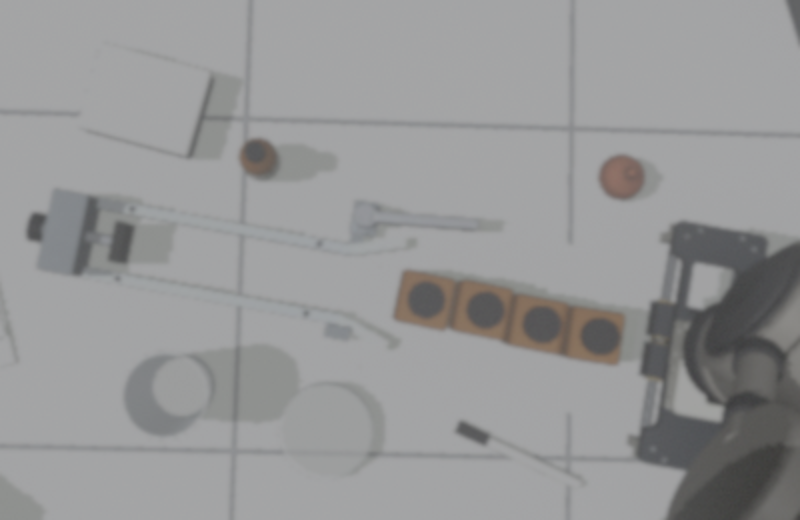

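The picture shows the closed fingers behind bottle 4, with nothing touched; that call was only refused for missing keys.

Request:
apply_moves(
  plan=[
    {"tx": 0.01,"ty": -0.004,"tz": 0,"yaw": 0,"grip": -1},
    {"tx": 0.02,"ty": -0.004,"tz": 0,"yaw": 0,"grip": -1},
    {"tx": 0.026,"ty": -0.004,"tz": 0,"yaw": 0,"grip": -1},
    {"tx": 0.03,"ty": -0.004,"tz": 0,"yaw": 0,"grip": -1},
    {"tx": 0.034,"ty": -0.004,"tz": 0,"yaw": 0,"grip": -1},
    {"tx": 0.038,"ty": -0.004,"tz": 0,"yaw": 0,"grip": -1},
    {"tx": 0.042,"ty": -0.004,"tz": 0,"yaw": 0,"grip": -1},
    {"tx": 0.046,"ty": -0.004,"tz": 0,"yaw": 0,"grip": -1},
  ],
)

```text
time: 4.88
tool_pos: [0.4295, -0.1792, 0.0248]
tool_rot: [3.141, 0.0, 1.412]
contact_force: [-0.3, -3.4, 0.7]
opening: 0.0004
```

```bash
python3 -c "
from h import *
rd();caps('top3.png')"
```

```text
t 4.88 bay [-0.0035 -0.237 ] z 0.0248 rot [3.141 0.    1.412] F bay [ 0.21 -3.37  0.66] open 0.00035708341982705036
278 cap [-0.0014 -0.0655]
280 cap [-0.0006 -0.1114]
288 cap [-0.0035 -0.157 ]
212 cap [-0.0035 -0.1992]
```

Request:
apply_moves(
  plan=[
    {"tx": 0.006,"ty": 0,"tz": 0,"yaw": 0,"grip": -1},
    {"tx": 0.012,"ty": 0,"tz": 0,"yaw": 0,"grip": -1},
    {"tx": 0.018,"ty": 0,"tz": 0,"yaw": 0,"grip": -1},
    {"tx": 0.024,"ty": 0,"tz": 0,"yaw": 0,"grip": -1},
    {"tx": 0.03,"ty": 0,"tz": 0,"yaw": 0,"grip": -1},
    {"tx": 0.036,"ty": 0.001,"tz": 0,"yaw": 0,"grip": -1},
    {"tx": 0.042,"ty": 0.001,"tz": 0,"yaw": 0,"grip": -1},
    {"tx": 0.048,"ty": 0.001,"tz": 0,"yaw": 0,"grip": -1},
  ],
)

```text
time: 5.92
tool_pos: [0.4381, -0.1316, 0.0247]
tool_rot: [3.141, -0.0, 1.412]
contact_force: [-0.8, -4.1, 1.4]
opening: 0.0004
```

```bash
python3 -c "
from h import *
rd();caps('top4.png')"
```

```text
t 5.92 bay [-0.0026 -0.1886] z 0.0247 rot [ 3.141 -0.     1.412] F bay [-0.13 -4.15  1.41] open 0.0004352547617107267
275 cap [-0.0005 -0.0173]
282 cap [ 0.0005 -0.0631]
285 cap [-0.0025 -0.1089]
189 cap [-0.0024 -0.1502]
```

View pics/top4.png

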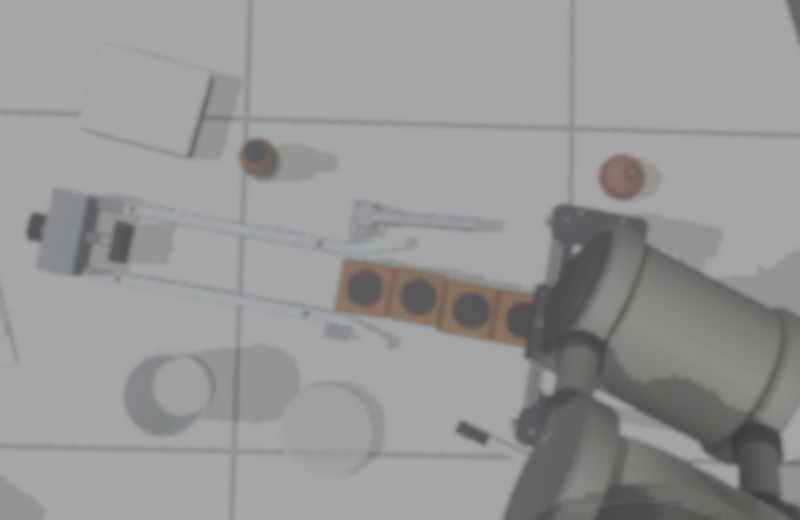

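The row is closed up and in line, with its front at pixel (335,290), just entering the mouth. I'll keep pushing.

Request:
apply_moves(
  plan=[
    {"tx": 0.006,"ty": 0,"tz": 0,"yaw": 0,"grip": -1},
    {"tx": 0.012,"ty": 0,"tz": 0,"yaw": 0,"grip": -1},
    {"tx": 0.018,"ty": 0,"tz": 0,"yaw": 0,"grip": -1},
    {"tx": 0.024,"ty": 0,"tz": 0,"yaw": 0,"grip": -1},
    {"tx": 0.03,"ty": 0,"tz": 0,"yaw": 0,"grip": -1},
    {"tx": 0.036,"ty": 0,"tz": 0,"yaw": 0,"grip": -1},
    {"tx": 0.042,"ty": 0,"tz": 0,"yaw": 0,"grip": -1},
    {"tx": 0.048,"ty": 0,"tz": 0,"yaw": 0,"grip": -1},
  ],
)

```text
time: 6.98
tool_pos: [0.4456, -0.0841, 0.0247]
tool_rot: [-3.141, -0.0, 1.412]
contact_force: [-0.2, -2.3, 0.7]
opening: 0.0005
```

```bash
python3 -c "
from h import *
rd();caps('top5.png')"
```

```text
t 6.97 bay [-0.0027 -0.1405] z 0.0247 rot [-3.141 -0.     1.412] F bay [ 0.21 -2.3   0.7 ] open 0.0005092392917330899
273 cap [-0.0006  0.0308]
279 cap [ 0.0004 -0.0152]
276 cap [-0.0027 -0.0611]
46 cap [-0.0028 -0.0947]
```

Request:
apply_moves(
  plan=[
    {"tx": 0.006,"ty": 0,"tz": 0,"yaw": 0,"grip": -1},
    {"tx": 0.012,"ty": 0,"tz": 0,"yaw": 0,"grip": -1},
    {"tx": 0.018,"ty": 0,"tz": 0,"yaw": 0,"grip": -1},
    {"tx": 0.024,"ty": 0,"tz": 0,"yaw": 0,"grip": -1},
    {"tx": 0.03,"ty": 0.001,"tz": 0,"yaw": 0,"grip": -1},
    {"tx": 0.036,"ty": 0.001,"tz": 0,"yaw": 0,"grip": -1},
    {"tx": 0.042,"ty": 0.001,"tz": 0,"yaw": 0,"grip": -1},
    {"tx": 0.048,"ty": 0.001,"tz": 0,"yaw": 0,"grip": -1},
  ],
)

```text
time: 8.02
tool_pos: [0.4542, -0.0369, 0.0247]
tool_rot: [-3.142, -0.0, 1.412]
contact_force: [-0.2, -2.9, -0.9]
opening: 0.0005
```

```bash
python3 -c "
from h import *
rd();caps('top6.png')"
```

```text
t 8.03 bay [-0.0017 -0.0925] z 0.0247 rot [-3.142 -0.     1.412] F bay [ 0.22 -2.92 -0.92] open 0.0004593020856931469
277 cap [0.0006 0.0783]
280 cap [0.0015 0.0326]
271 cap [-0.0015 -0.0129]
```

View pics/top6.png

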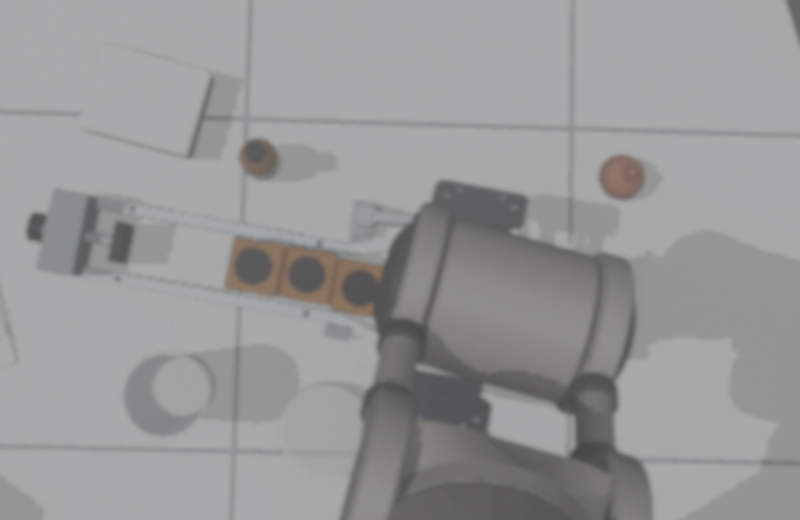

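Request:
apply_moves(
  plan=[
    {"tx": 0.006,"ty": 0,"tz": 0,"yaw": 0,"grip": -1},
    {"tx": 0.012,"ty": 0,"tz": 0,"yaw": 0,"grip": -1},
    {"tx": 0.018,"ty": 0.001,"tz": 0,"yaw": 0,"grip": -1},
    {"tx": 0.024,"ty": 0.001,"tz": 0,"yaw": 0,"grip": -1},
    {"tx": 0.03,"ty": 0.001,"tz": 0,"yaw": 0,"grip": -1},
    {"tx": 0.036,"ty": 0.001,"tz": 0,"yaw": 0,"grip": -1},
    {"tx": 0.042,"ty": 0.001,"tz": 0,"yaw": 0,"grip": -1},
    {"tx": 0.048,"ty": 0.001,"tz": 0,"yaw": 0,"grip": -1},
  ],
)

```text
time: 9.07
tool_pos: [0.4628, 0.0103, 0.0247]
tool_rot: [-3.142, -0.0, 1.412]
contact_force: [-0.3, -1.8, 0.0]
opening: 0.0005
```

Request:
apply_moves(
  plan=[
    {"tx": 0.005,"ty": 0,"tz": 0,"yaw": 0,"grip": -1},
    {"tx": 0.01,"ty": 0,"tz": 0,"yaw": 0,"grip": -1},
    {"tx": 0.015,"ty": 0,"tz": 0,"yaw": 0,"grip": -1},
    {"tx": 0.02,"ty": 0,"tz": 0,"yaw": 0,"grip": -1},
    {"tx": 0.024,"ty": 0,"tz": 0,"yaw": 0,"grip": -1},
    {"tx": 0.028,"ty": 0,"tz": 0,"yaw": 0,"grip": -1},
    {"tx": 0.031,"ty": 0,"tz": 0,"yaw": 0,"grip": -1},
    {"tx": 0.034,"ty": 0,"tz": 0,"yaw": 0,"grip": -1},
  ],
)

```text
time: 10.07
tool_pos: [0.4681, 0.0436, 0.0247]
tool_rot: [3.142, -0.0, 1.412]
contact_force: [-0.8, -2.0, 0.3]
opening: 0.0004
```

```bash
python3 -c "
from h import *
rd();p,d,A,B,hg=caps('top7.png')
k=(abs(A)<.012)&(hg>.038)&(hg<.046)&(B>.15)&(B<.22);print('pad',np.percentile(B[k],[3,10,50]))
k=(abs(A)<.02)&(hg>.046)&(hg<.056)&(B>.05)&(B<.21);print('front',np.percentile(B[k],[90,97,99]))"
```

```text
t 10.07 bay [-0.0006 -0.0108] z 0.0247 rot [ 3.142 -0.     1.412] F bay [-0.43 -2.14  0.26] open 0.00039188661289965267
290 cap [0.0017 0.1597]
282 cap [0.0027 0.114 ]
pad [0.1944575  0.19495985 0.19900949]
front [0.17849753 0.18159248 0.18274218]
```

View pics/top7.png

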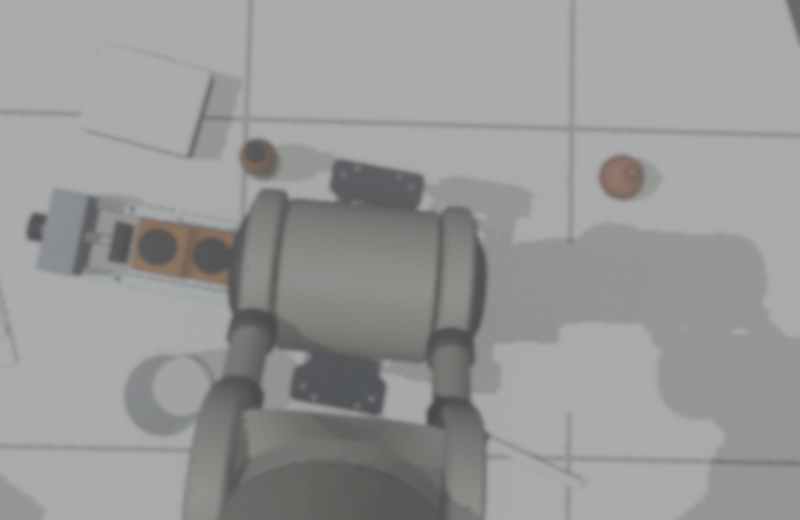

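Request:
apply_moves(
  plan=[
    {"tx": 0.002,"ty": 0,"tz": 0,"yaw": 0,"grip": -1},
    {"tx": 0.004,"ty": 0,"tz": 0,"yaw": 0,"grip": -1},
    {"tx": 0.006,"ty": 0,"tz": 0,"yaw": 0,"grip": -1},
    {"tx": 0.0075,"ty": 0,"tz": 0,"yaw": 0,"grip": -1},
    {"tx": 0.009,"ty": 0,"tz": 0,"yaw": 0,"grip": -1},
  ],
)

```text
time: 10.75
tool_pos: [0.4695, 0.0524, 0.0247]
tool_rot: [3.142, -0.0, 1.412]
contact_force: [-0.5, -3.5, -0.2]
opening: 0.0005
```

Request:
apply_moves(
  plan=[
    {"tx": 0.0005,"ty": 0,"tz": 0,"yaw": 0,"grip": -1},
    {"tx": 0.001,"ty": 0,"tz": 0,"yaw": 0,"grip": -1},
  ],
)

```text
time: 11.0
tool_pos: [0.4697, 0.0534, 0.0247]
tool_rot: [3.142, -0.0, 1.412]
contact_force: [-0.8, -2.5, 1.1]
opening: 0.0008
```

Request:
apply_moves(
  plan=[
    {"tx": 0.0005,"ty": 0,"tz": 0,"yaw": 0,"grip": -1},
    {"tx": 0.001,"ty": 0,"tz": 0,"yaw": 0,"grip": -1},
  ],
)

```text
time: 11.25
tool_pos: [0.4698, 0.0543, 0.0247]
tool_rot: [-3.142, -0.0, 1.412]
contact_force: [-1.1, -2.6, 1.3]
opening: 0.0005
```

Request:
apply_moves(
  plan=[
    {"tx": 0.0005,"ty": 0,"tz": 0,"yaw": 0,"grip": -1},
    {"tx": 0.001,"ty": 0,"tz": 0,"yaw": 0,"grip": -1},
  ],
)

```text
time: 11.5
tool_pos: [0.47, 0.0552, 0.0247]
tool_rot: [3.142, 0.0, 1.412]
contact_force: [-0.1, -4.6, 0.9]
opening: 0.0004
```

Request:
apply_moves(
  plan=[
    {"tx": 0.0004,"ty": 0,"tz": 0,"yaw": 0,"grip": -1},
    {"tx": 0.0008,"ty": 0,"tz": 0,"yaw": 0,"grip": -1},
  ],
)

```text
time: 11.75
tool_pos: [0.4701, 0.0557, 0.0247]
tool_rot: [3.142, 0.001, 1.412]
contact_force: [-0.5, -7.7, 2.2]
opening: 0.0003
```

Request:
apply_moves(
  plan=[
    {"tx": 0,"ty": 0,"tz": 0,"yaw": 0,"grip": -1},
    {"tx": 0,"ty": 0,"tz": 0,"yaw": 0,"grip": -1},
    {"tx": 0,"ty": 0,"tz": 0,"yaw": 0,"grip": -1},
  ],
)

```text
time: 12.12
tool_pos: [0.4701, 0.0556, 0.0248]
tool_rot: [3.141, 0.001, 1.412]
contact_force: [-0.4, -6.4, 2.0]
opening: 0.0002
```

```bash
python3 -c "
from h import *
rd();p,d,A,B,hg=caps('top8.png')
k=(abs(A)<.02)&(hg>.046)&(hg<.056)&(B>.05)&(B<.21);print('front',np.percentile(B[k],[90,97,99]))
rd()
p,d=robot.read_camera('scene');cv2.imwrite('pics/scene8.png',cv2.resize(bright(p)[120:300,150:450],None,fx=2.5,fy=2.5)[:,:,::-1])"
```

```text
t 12.12 bay [-0.0005  0.0014] z 0.0248 rot [3.141e+00 1.000e-03 1.412e+00] F bay [ 0.65 -6.43  2.03] open 0.00024195348379189862
291 cap [0.0016 0.1718]
234 cap [0.0025 0.1288]
front [0.19064183 0.19382853 0.19465215]
t 12.18 bay [-0.0005  0.0014] z 0.0247 rot [3.142e+00 1.000e-03 1.412e+00] F bay [-0.17 -6.2   1.99] open 0.0007193040447575504
```

View pics/scene8.png

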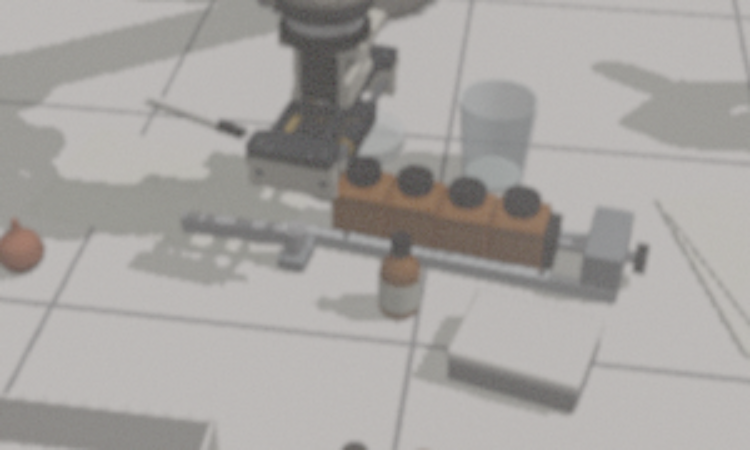

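The scene view shows the closed row upright, its front face on the pad at about (550,240). I'll press a little more and hold.

Request:
apply_moves(
  plan=[
    {"tx": 0.0003,"ty": 0,"tz": 0,"yaw": 0,"grip": -1},
    {"tx": 0.0003,"ty": 0,"tz": 0,"yaw": 0,"grip": -1},
    {"tx": 0.0003,"ty": 0,"tz": 0,"yaw": 0,"grip": -1},
    {"tx": 0.0003,"ty": 0,"tz": 0,"yaw": 0,"grip": -1},
    {"tx": 0.0003,"ty": 0,"tz": 0,"yaw": 0,"grip": -1},
    {"tx": 0.0003,"ty": 0,"tz": 0,"yaw": 0,"grip": -1},
    {"tx": 0.0003,"ty": 0,"tz": 0,"yaw": 0,"grip": -1},
    {"tx": 0.0003,"ty": 0,"tz": 0,"yaw": 0,"grip": -1},
  ],
)

```text
time: 13.22
tool_pos: [0.4701, 0.0558, 0.0247]
tool_rot: [3.142, 0.001, 1.412]
contact_force: [-0.4, -7.5, 0.9]
opening: 0.0005
```

Request:
apply_moves(
  plan=[
    {"tx": -0.001,"ty": 0,"tz": 0,"yaw": 0,"grip": -1},
    {"tx": -0.003,"ty": 0,"tz": 0,"yaw": 0,"grip": -1},
    {"tx": -0.01,"ty": 0,"tz": 0,"yaw": 0,"grip": -1},
    {"tx": -0.03,"ty": 0,"tz": 0,"yaw": 0,"grip": -1},
    {"tx": -0.06,"ty": 0,"tz": 0,"yaw": 0,"grip": -1},
    {"tx": -0.08,"ty": 0,"tz": -0.02,"yaw": 0,"grip": -1},
    {"tx": -0.08,"ty": 0,"tz": -0.06,"yaw": 0,"grip": -1},
    {"tx": -0.08,"ty": 0.02,"tz": -0.08,"yaw": 0,"grip": -1},
  ],
)

```text
time: 14.22
tool_pos: [0.477, -0.0262, 0.1064]
tool_rot: [3.141, -0.0, 1.411]
contact_force: [0.8, 1.4, 0.3]
opening: 0.0008
```

Request:
apply_moves(
  plan=[
    {"tx": 0,"ty": 0.05,"tz": 0,"yaw": 0,"grip": -1},
    {"tx": 0,"ty": 0.095,"tz": 0,"yaw": 0,"grip": -1},
    {"tx": 0,"ty": 0.1,"tz": 0,"yaw": 0,"grip": -1},
  ],
)

```text
time: 14.6
tool_pos: [0.578, -0.0423, 0.1044]
tool_rot: [3.14, -0.0, 1.411]
contact_force: [0.2, 0.4, -0.1]
opening: 0.0005
```

```bash
python3 -c "
from h import *
rd();p,d,A,B,hg=caps('top9.png')
g=(hg>.028)&(hg<.043)&(A>.035)&(A<.12)&(B<.02)&(B>-.15)
q=np.c_[A[g],B[g]];print('gate',g.sum(),q.min(0),q.max(0));print(cv2.fitLine(q[q[:,1]<-.02].astype(np.float32),2,0,.01,.01).ravel())
p,d=robot.read_camera('scene');cv2.imwrite('pics/scene9.png',cv2.resize(bright(p)[120:300,150:450],None,fx=2.5,fy=2.5)[:,:,::-1])"
```

```text
t 14.6 bay [ 0.1215 -0.0783] z 0.1044 rot [ 3.14  -0.     1.411] F bay [ 0.09  0.4  -0.14] open 0.0004816671932531544
294 cap [0.0017 0.1713]
289 cap [0.0028 0.1256]
285 cap [-0.0002  0.0798]
282 cap [-0.0001  0.034 ]
gate 95 [ 0.05220645 -0.0133222 ] [0.07230183 0.00323842]Traceback (most recent call last):
  File "<string>", line 5, in <module>
    q=np.c_[A[g],B[g]];print('gate',g.sum(),q.min(0),q.max(0));print(cv2.fitLine(q[q[:,1]<-.02].astype(np.float32),2,0,.01,.01).ravel())
                                                                     ~~~~~~~~~~~^^^^^^^^^^^^^^^^^^^^^^^^^^^^^^^^^^^^^^^^^^^^^^^
cv2.error: OpenCV(4.12.0) /io/opencv/modules/imgproc/src/linefit.cpp:50: error: (-215:Assertion failed) count > 0 in function 'fitLine2D_wods'
```

View pics/top9.png

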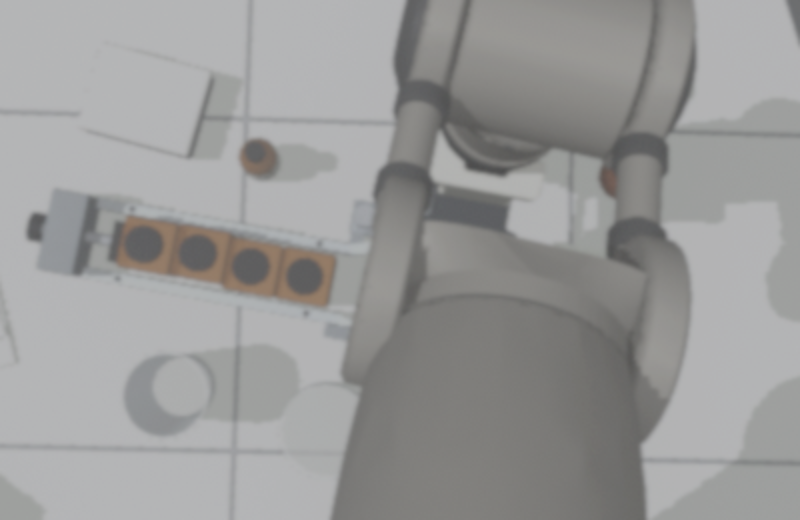

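Request:
apply_moves(
  plan=[
    {"tx": 0,"ty": 0,"tz": 0.03,"yaw": 0,"grip": -1},
    {"tx": 0,"ty": 0,"tz": 0.06,"yaw": 0,"grip": -1},
    {"tx": 0,"ty": 0,"tz": 0.077,"yaw": 0,"grip": -1},
    {"tx": 0,"ty": 0,"tz": 0.083,"yaw": 0,"grip": -1},
    {"tx": 0,"ty": 0,"tz": 0.083,"yaw": 0,"grip": -1},
    {"tx": 0,"ty": 0,"tz": 0.083,"yaw": 0,"grip": -1},
  ],
)

```text
time: 15.4
tool_pos: [0.5766, -0.0417, 0.0227]
tool_rot: [3.14, -0.0, 1.412]
contact_force: [-0.3, 0.3, -0.0]
opening: 0.0005
```

```bash
python3 -c "
from h import *
rd()
p,d=robot.read_camera('scene');cv2.imwrite('pics/scene10.png',cv2.resize(bright(p)[120:300,150:450],None,fx=2.5,fy=2.5)[:,:,::-1])
s=bay(robot.observe()['tool_pos'])
for a in [1.69,1.5,1.3,1.1,.9,.7,.5,.3,.15,.05,0]:
  c=np.array([.062,-.006])+.07*np.array([-np.cos(a),-np.sin(a)])+.0053*np.array([np.sin(a),-np.cos(a)])
  print(a,'tcp rel',np.round(c+[.019,-.0105]-s,4))
"
```

```text
t 15.4 bay [ 0.12  -0.078] z 0.0227 rot [ 3.14  -0.     1.412] F bay [-0.36  0.24 -0.01] open 0.0005445518307362408
1.69 tcp rel [-0.0254 -0.0074]
1.5 tcp rel [-0.0387 -0.0088]
1.3 tcp rel [-0.0526 -0.0074]
1.1 tcp rel [-0.066  -0.0034]
0.9 tcp rel [-0.0784  0.0033]
0.7 tcp rel [-0.0891  0.0123]
0.5 tcp rel [-0.0979  0.0232]
0.3 tcp rel [-0.1043  0.0357]
0.15 tcp rel [-0.1074  0.0457]
0.05 tcp rel [-0.1086  0.0526]
0 tcp rel [-0.109   0.0561]
```

View pics/scene10.png

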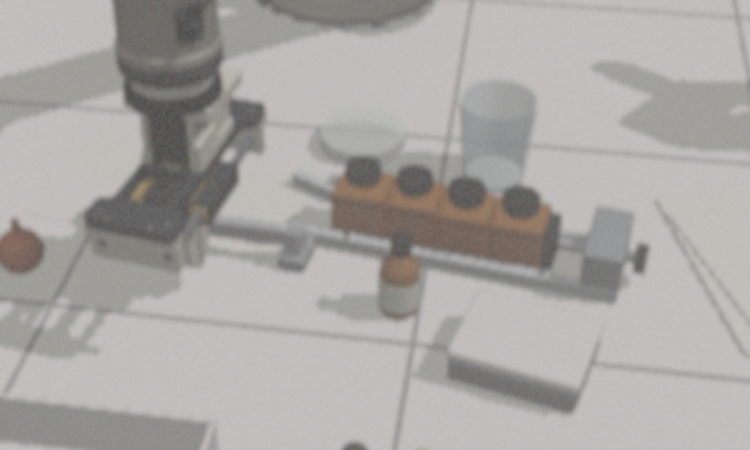

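The fingers are down at about (195,240) on the outer side of the gate bar, which is still open. Next I'll swing it along the arc.

Request:
apply_moves(
  plan=[
    {"tx": -0.004,"ty": -0.012,"tz": 0,"yaw": 0,"grip": -1},
    {"tx": -0.008,"ty": -0.025,"tz": 0,"yaw": 0,"grip": -1},
    {"tx": -0.009,"ty": -0.032,"tz": 0,"yaw": 0,"grip": -1},
    {"tx": -0.009,"ty": -0.039,"tz": 0,"yaw": 0,"grip": -1},
    {"tx": -0.008,"ty": -0.046,"tz": 0,"yaw": 0,"grip": -1},
    {"tx": -0.007,"ty": -0.053,"tz": 0,"yaw": 0,"grip": -1},
    {"tx": -0.005,"ty": -0.06,"tz": 0,"yaw": 0,"grip": -1},
    {"tx": -0.003,"ty": -0.066,"tz": 0,"yaw": 0,"grip": -1},
  ],
)

```text
time: 16.45
tool_pos: [0.5099, -0.0339, 0.0217]
tool_rot: [-3.141, -0.0, 1.412]
contact_force: [0.8, -2.0, -0.3]
opening: 0.0001
```

```bash
python3 -c "
from h import *
rd()
p,d=robot.read_camera('scene');cv2.imwrite('pics/scene11.png',cv2.resize(bright(p)[120:300,150:450],None,fx=2.5,fy=2.5)[:,:,::-1])
"
```

```text
t 16.45 bay [ 0.0529 -0.0807] z 0.0217 rot [-3.141 -0.     1.412] F bay [ 1.06 -1.84 -0.26] open 0.00010455943572222111
```

View pics/scene11.png

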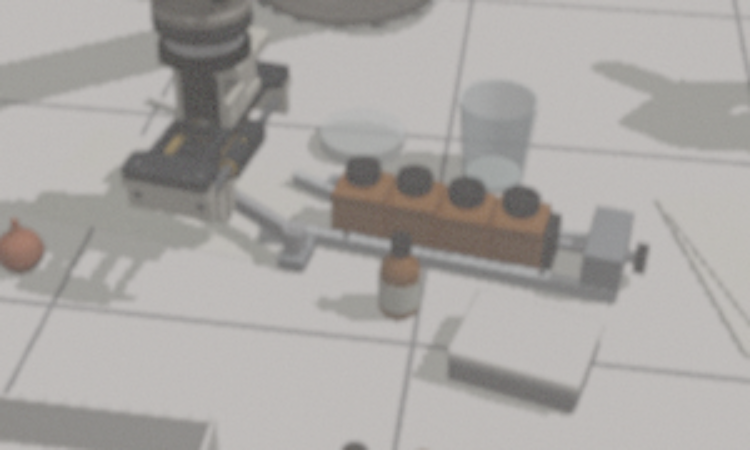

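The bar is swinging with the fingers and now stands out diagonally at (260,215).

Request:
apply_moves(
  plan=[
    {"tx": 0.003,"ty": -0.006,"tz": 0,"yaw": 0,"grip": -1},
    {"tx": 0.006,"ty": -0.011,"tz": 0,"yaw": 0,"grip": -1},
    {"tx": 0.011,"ty": -0.017,"tz": 0,"yaw": 0,"grip": -1},
    {"tx": 0.016,"ty": -0.022,"tz": 0,"yaw": 0,"grip": -1},
    {"tx": 0.021,"ty": -0.027,"tz": 0,"yaw": 0,"grip": -1},
    {"tx": 0.027,"ty": -0.031,"tz": 0,"yaw": 0,"grip": -1},
    {"tx": 0.033,"ty": -0.035,"tz": 0,"yaw": 0,"grip": -1},
    {"tx": 0.039,"ty": -0.037,"tz": 0,"yaw": 0,"grip": -1},
  ],
)

```text
time: 17.5
tool_pos: [0.4796, 0.0108, 0.0217]
tool_rot: [-3.141, -0.0, 1.412]
contact_force: [-0.5, -1.2, -0.0]
opening: 0.0002
```

Request:
apply_moves(
  plan=[
    {"tx": 0.004,"ty": -0.002,"tz": 0,"yaw": 0,"grip": -1},
    {"tx": 0.008,"ty": -0.003,"tz": 0,"yaw": 0,"grip": -1},
    {"tx": 0.011,"ty": -0.004,"tz": 0,"yaw": 0,"grip": -1},
    {"tx": 0.013,"ty": -0.004,"tz": 0,"yaw": 0,"grip": -1},
  ],
)

```text
time: 18.0
tool_pos: [0.478, 0.0239, 0.0217]
tool_rot: [-3.141, -0.0, 1.412]
contact_force: [-1.7, -1.0, -0.4]
opening: 0.0005
```

```bash
python3 -c "
from h import *
rd()
p,d=robot.read_camera('scene');cv2.imwrite('pics/scene12.png',cv2.resize(bright(p)[120:300,150:450],None,fx=2.5,fy=2.5)[:,:,::-1])
"
```

```text
t 18.0 bay [ 0.0123 -0.0287] z 0.0217 rot [-3.141 -0.     1.412] F bay [-1.56 -1.3  -0.43] open 0.0005321842651155884
```

View pics/scene12.png

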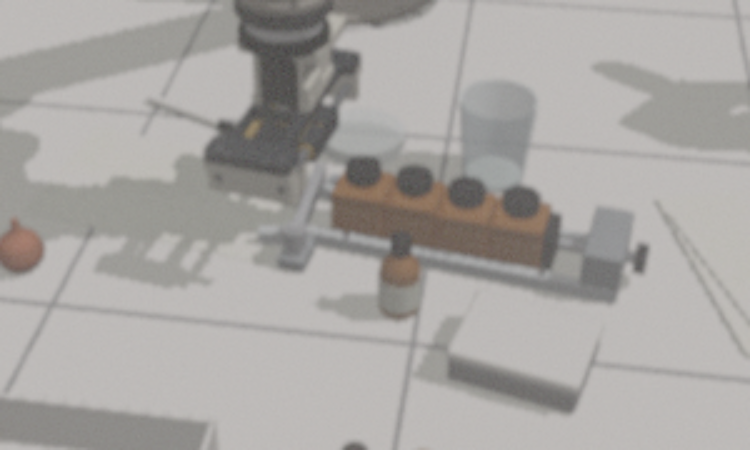

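Request:
apply_moves(
  plan=[
    {"tx": 0.002,"ty": 0,"tz": 0,"yaw": 0,"grip": -1},
    {"tx": 0.004,"ty": 0,"tz": 0,"yaw": 0,"grip": -1},
    {"tx": 0.0055,"ty": 0,"tz": 0,"yaw": 0,"grip": -1},
  ],
)

```text
time: 18.42
tool_pos: [0.4789, 0.0293, 0.0217]
tool_rot: [-3.141, -0.0, 1.412]
contact_force: [-0.8, -0.8, 0.3]
opening: 0.0006
```

Request:
apply_moves(
  plan=[
    {"tx": 0.001,"ty": 0,"tz": 0,"yaw": 0,"grip": -1},
  ],
)

```text
time: 18.55
tool_pos: [0.4791, 0.0303, 0.0217]
tool_rot: [-3.141, -0.0, 1.412]
contact_force: [-1.1, -0.7, 0.1]
opening: 0.0003
```

Request:
apply_moves(
  plan=[
    {"tx": 0.001,"ty": 0,"tz": 0,"yaw": 0,"grip": -1},
  ],
)

```text
time: 18.68
tool_pos: [0.4792, 0.0308, 0.0217]
tool_rot: [-3.141, 0.001, 1.412]
contact_force: [-1.9, -7.2, 0.9]
opening: 0.0003
```

Request:
apply_moves(
  plan=[
    {"tx": 0.001,"ty": 0,"tz": 0,"yaw": 0,"grip": -1},
  ],
)

```text
time: 18.8
tool_pos: [0.4792, 0.0309, 0.0217]
tool_rot: [-3.141, 0.002, 1.413]
contact_force: [-3.0, -13.6, 0.0]
opening: 0.0007
```

Request:
apply_moves(
  plan=[
    {"tx": -0.001,"ty": 0,"tz": 0,"yaw": 0,"grip": -1},
    {"tx": -0.001,"ty": 0,"tz": 0,"yaw": 0,"grip": -1},
    {"tx": -0.004,"ty": 0,"tz": 0,"yaw": 0,"grip": -1},
    {"tx": -0.02,"ty": 0,"tz": 0,"yaw": 0,"grip": -1},
    {"tx": -0.05,"ty": 0,"tz": 0,"yaw": 0,"grip": -1},
    {"tx": -0.08,"ty": 0,"tz": -0.03,"yaw": 0,"grip": -1},
    {"tx": -0.12,"ty": 0,"tz": -0.08,"yaw": 0,"grip": -1},
    {"tx": -0.16,"ty": 0,"tz": -0.12,"yaw": 0,"grip": -1},
  ],
)

```text
time: 19.8
tool_pos: [0.4538, -0.1276, 0.1434]
tool_rot: [3.14, -0.0, 1.412]
contact_force: [1.1, -0.3, 0.4]
opening: 0.0006
```

```bash
python3 -c "
from h import *
rd();p,d,A,B,hg=caps('top13.png')
g=(hg>.028)&(hg<.043)&(A>-.06)&(A<.05)&(B<.01)&(B>-.05)
q=np.c_[A[g],B[g]];print('gate',g.sum(),q.min(0),q.max(0));v=cv2.fitLine(q.astype(np.float32),2,0,.01,.01).ravel();print(v,'a',np.arctan(v[1]/v[0]))
P=cloud(d,'top')
for n in ['beaker','dish','pen','dropper','bulb','slidebox']:
  for o in robot.outline_of(n,'top')[:3]:
    m=o['region']&(d>0);print(n,round(o['confidence'],2),np.round(np.median(P[m],0),3),m.sum())
p,d=robot.read_camera('scene');cv2.imwrite('pics/scene13.png',cv2.resize(bright(p)[120:300,150:450],None,fx=2.5,fy=2.5)[:,:,::-1])"
```

```text
t 19.8 bay [ 0.0123 -0.1821] z 0.1434 rot [ 3.14  -0.     1.412] F bay [ 1.11 -0.11  0.39] open 0.0006020519799197926
293 cap [0.0018 0.1714]
288 cap [0.0028 0.1257]
282 cap [-0.0003  0.0798]
284 cap [-0.0001  0.034 ]
gate 284 [-0.03775424 -0.011579  ] [ 0.04968693 -0.0016282 ]
[ 0.99999917  0.00130181  0.00607158 -0.00662293] a 0.0013018062
beaker 0.74 [0.372 0.206 0.03 ] 1582
beaker 0.62 [0.574 0.13  0.05 ] 346
beaker 0.38 [0.482 0.046 0.036] 267
dish 0.68 [0.341 0.068 0.016] 1865
dish 0.68 [0.486 0.045 0.035] 371
pen 0.73 [ 0.328 -0.091  0.009] 304
dropper 0.71 [0.574 0.129 0.05 ] 357
bulb 0.51 [ 0.586 -0.192  0.03 ] 87
slidebox 0.9 [0.628 0.234 0.031] 2771
```

View pics/top13.png

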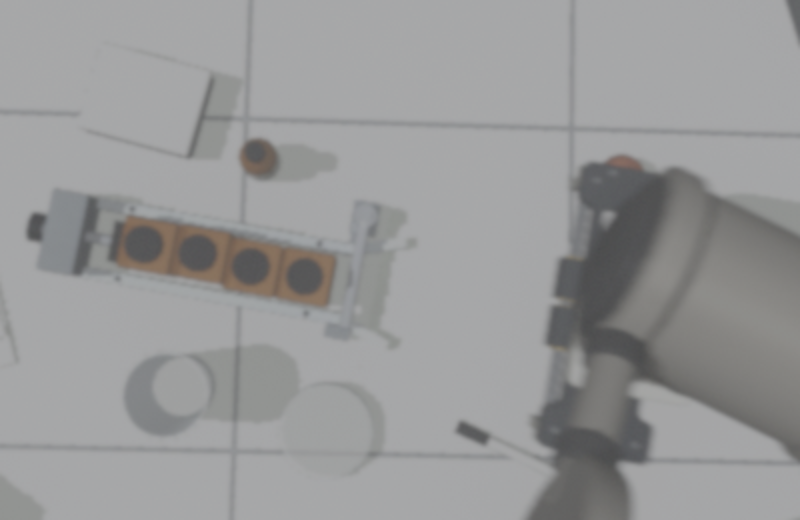

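View pics/scene13.png

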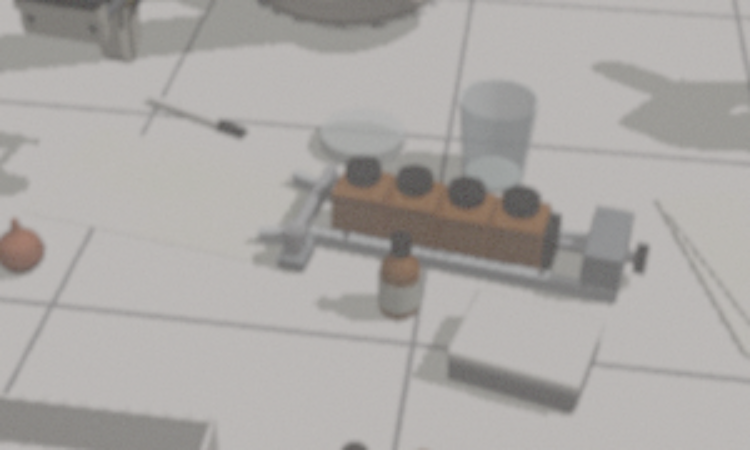

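The top view shows the gate bar across the mouth at (360,270) and the row closed on the pad at (115,245). Both views show every bystander where it started, and the arm is clear. I'll hand in.

```bash
python3 -c "
from h import *
print(robot.hand_in())"
```

```text
the job is handed in; nothing more can be done
None
```

I pushed the four bottles into the bay as one closed row with the shut fingers and swung the gate shut behind them. The arm then backed clear and I handed in at about 20 s; no verdict is reported.

**Pressing:** the row reached the pad about 36 mm out from the end stop. I held it there for about 1.4 s with 6–8 N at the wrist. Sliding friction accounts for roughly 2–4 N of that, so the force on the pad itself is an estimate of about 4–5 N.

**Last checks (top camera):**

| Check | Measured | Required |
|---|---|---|
| Bottles off the middle line | within 3 mm | 6 mm |
| Spacing between centres | about 46 mm | under 48.5 mm |
| First bottle past the mouth | 171 mm | over 160 mm |
| Last bottle past the mouth | 34 mm | over 22 mm |
| Gate angle | about 0.001 rad | under 0.08 rad |

**Bystanders:** beaker, dish, dropper and slide box measured within about 1 mm of their start positions. The pen and bulb gave shifted readings (about 14 mm each) because the arm partly hid them in the top view. In the scene view both look unmoved, and no path of the fingers came near them.

**Slip-ups:** one move call was refused for missing keys, and nothing moved. One check script stopped on an empty line fit because the arm hid the gate bar, so the gate angle was not re-measured before the swing.

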